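Fit the amber filter in the signal lamp and turn its ring shut

ROBOT

A 6-joint arm with a two-finger parallel gripper is mounted at the origin on the work surface; the furniture and walls round the work are solid. World frame = base frame: x ahead of the robot, y to its left, z up, the work surface at z = 0. Lengths are in m, angles in rad, forces in N, time in s.
With the tool pointing down it reaches from about 0.4 to 0.825 m from the base axis. Payload 7 kg.
Tool frame: the origin (TCP) lies at the centre of the arm's flange, where the gripper is bolted on; the fingertips stand 178 mm ahead of it and the grasp point (between the pads) lies 159 mm ahead of it; z points along the fingers, y is the direction in which the jaws open and shut (so a half turn about z gives the same grasp; the last joint's range is limited). The gripper opens to 88 mm and grips with 3 to 60 N. Pads are 19 mm wide; open, the fingers measure 130 mm over their backs; the gripper's body (78 mm by 193 mm) begins 47 mm behind the grasp point.
Start: joints at [1.454, 0.359, 0.012, 0, -1.224, -0.288], TCP at [0.266, 0.62, 0.405] pointing down, gripper open.
Joint ranges: [-3.07, 3.07], [-1.43, 2.12], [-1.02, 1.25], [-3.03, 1.67], [-3.05, -0], [-3.03, 3.03]. Speed limits (rad/s): [2.39, 2.39, 3.01, 3.14, 3.14, 3.14].

INTERFACE

Orientations are given as [roll, pitch, yaw] about the fixed x, y, z axes, in that order (R = Rz(yaw) Ry(pitch) Rx(roll)).
In Python, from station import arm gives the robot as it stands.
- The arm moves only by the shell command python3 -m handwheel 'ROWS' [OPENING] [FORCE]. ROWS is JSON, a list of rows, each a list of 4 numbers: the shift along the world's x, y, z in cm, then the turn about the world's z in rad. In form: [[dx, dy, dz, yaw], ...]. A call has 1 to 20 rows; each row shifts and turns the commanded pose from where the row before left it; what a row does not reach is not made up. A row lasts 1/10 s, in which the tool goes at most 50 mm and 8.59 degrees, less where a joint would pass 70% of its speed; a pose out of reach is approached as far as the arm can. A call is refused whole if a number of a shift passes 5 or a number of a turn 0.15, either way. A call with a gripper value outside its range is refused whole. OPENING is the closure, from 0 (fully open) to 1 (shut), set as the call begins (- or left out, the last holds). The fingers move at their own pace and stop on an object; FORCE is the grip in N (left out, the last holds). Time passes only in rows, so rows that do not move let the fingers close. It gives the time, the measured TCP pose, the force and the opening at its end, in the units of the state.
- arm.get_state(): the state, without advancing time (a new reading comes with each control period).
- arm.grab_frame(name): name is "scene" or "side" or "wrist"; returns a dict with "image" (480x640x3 uint8, red, green, blue), "depth" (480x640 float32, m along the optical axis (not along the pixel's ray), 0 where there is no reading), "vfov" (degrees; the focal length in pixels is half the picture's height over the tangent of half this angle, whatever the lens; pixels are square), "cx", "cy" (the principal point, pixels), "rvec" (rotation vector, rad) and "tvec" (3), from world to camera coordinates, as OpenCV has them. Camera axes: x right, y down, z forward; pixel columns grow to the right and rows downward; lengths in m; the calibration is good to about 2 mm. A picture is of the moment at which its call begins.
- arm.job_done(): hands the job in, once; it reports no verdict.
The state is a dict: "t": time; "q": joint angles; "qd": joint speeds; "joint_efforts": joint torques, N m; "eef_pos": TCP position; "ee_rot": TCP orientation; "force": force on the tool from outside, world axes, zero at the start; "moment": the same for the moment, N m; "width": finger opening in m.
Only numpy, scipy, OpenCV 4.12 (cv2) and the standard library are available. Lean on these libraries where they do the work, as an engineer would, in place of code of your own. Each camera call takes 0.05 s, during which the arm holds its last target.

TASK

Put the amber (orange) filter insert into the oblong pocket of the grey signal-lamp head, upright and fully home, then turn the metal retaining ring clockwise (seen from above) until it is snug at its stop. Leave the green insert where it stands.

Things in the scene. Friction and masses are not known exactly. Their poses are not given: they have to be found in the camera images.
- amber_insert_mid (a point): Centre of the loose amber (orange) insert (60 g), which stands on a riser 50 mm high: 27 mm above its underside, 27 mm below its top. Oblong foot 46 mm long (x), 24 mm wide (y), 9 mm thick, round-ended, lower edge bevelled 3 mm; on its middle a flat grip stem, 20 mm along x and 10 mm thick along y, rises to the top. Pinch the stem's upper half across its 10 mm. z up; half a turn is the same.
- green_insert_mid (a point): Centre of the green filter insert, same shape and size as the amber one, not wanted; 27 mm above its underside.
- pocket (a point): Centre of the pocket's floor in the grey lamp head, fixed on the riser: 20 mm above the riser's top, 70 mm above the table. Flange 72 mm across, 7 mm thick; barrel 58 mm across, 30 mm high; above it the metal ring. Pocket oblong, 53 mm along x, 31 mm along y, 10 mm deep; the open ring's opening above it (54 x 32 mm) is in line. The insert's foot goes in lengthwise along x, either way round.
- ring (a joint): Angle of the captive metal retaining ring: 0 open (start), growing clockwise seen from above to a firm stop at 1.2 rad. Round, 66 mm across, 12 mm high, top 24 mm above the pocket's floor (sinks 2 mm when turned home), axis vertical through the pocket's centre. Grip it from above across its diameter; the insert's stem then stands 30 mm above its top. Turns stiffly (0.06 N m), stays where left.

How it is judged:
On the way:
1. the amber insert stands home in the pocket while the ring is still open (horizontal distance between amber_insert_mid and pocket below 0.01 m and z of amber_insert_mid in the frame of pocket below 0.03 m and value of joint ring below 0.35 rad), for 0.2 s.
At the end, for the whole second after the job is handed in: The amber insert stands in the pocket, within 10 mm of its centre, upright within 10 degrees and with its foot within 3 mm of the floor, and the ring is turned to within 0.18 rad (10 degrees) of its stop (horizontal distance between amber_insert_mid and pocket below 0.01 m and z of amber_insert_mid in the frame of pocket between 0.023 and 0.03 m and angle between amber_insert_mid's own z axis and vertical below 0.17 rad and value of joint ring above 1.02 rad); the robot touches nothing.
It fails at once if the green insert is moved more than 30 mm (distance of green_insert_mid from where it was at the start of the episode above 0.03 m).
It also fails if it takes over 48 s, if anything falls off the work surface, if the arm or the gripper's body presses on something with over 40 N, if the wrist force passes 120 N, or if a joint passes its speed limit or range.

## Working session

There is one attempt and no reset: what is moved stays moved. The work goes in short steps, Python scripts to look and compute and a shell command to move; the robot and the scene stay as the last step left them, time stands still between calls to the robot, and variables do not carry over. Pictures are saved under pics/ and viewed, and the job is handed in when it is done.

```bash
ls; mkdir -p pics; python3 - <<'E'
from station import arm
import cv2,numpy as np
s=arm.get_state();print({k:np.round(v,3).tolist() for k,v in s.items()})
for n in ("scene","side","wrist"):
    f=arm.grab_frame(n)
    cv2.imwrite(f"pics/{n}0.png",f["image"][:,:,::-1])
    np.savez(f"{n}0.npz",**f)
    R=cv2.Rodrigues(np.array(f["rvec"],float))[0];print(n,f["vfov"],f["cx"],f["cy"],(-R.T@np.array(f["tvec"]).ravel()).round(3),R[2].round(2))
E
```

```text
pics
{'t': 0.0, 'q': [1.454, 0.359, 0.011, -0.0, -1.224, -0.288], 'qd': [-0.0, -0.001, 0.002, 0.001, -0.001, -0.0], 'joint_efforts': [0.002, -58.272, 29.304, 6.997, 0.007, -0.0], 'eef_pos': [0.266, 0.62, 0.404], 'ee_rot': [3.14, -0.0, -0.405], 'force': [0.616, -0.239, -0.587], 'moment': [-0.038, -0.012, -0.038], 'width': 0.087}
scene 43.59814294813835 309.50405618189086 245.41851695243378 [0.115 0.339 0.498] [ 0.48 -0.74 -0.47]
side 53.89070742337465 316.4018154175981 242.57693669123572 [0.158 0.307 0.549] [ 0.43 -0.73 -0.54]
wrist 70.60320370122821 315.76742594679126 234.8604799106954 [0.328 0.594 0.384] [-0.23  0.1  -0.97]
```

View pics/scene0.png

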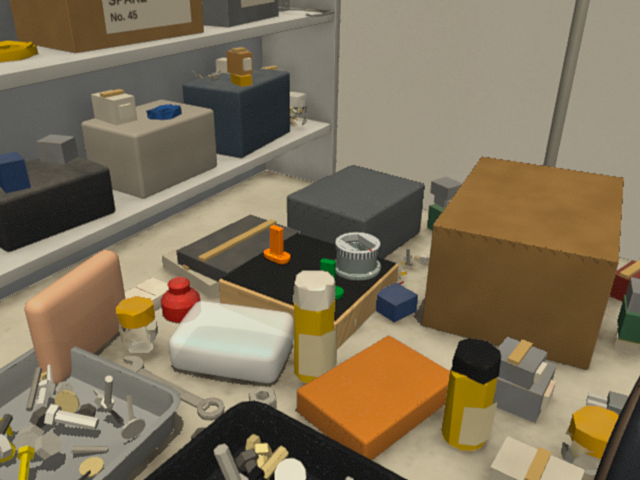

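View pics/side0.png

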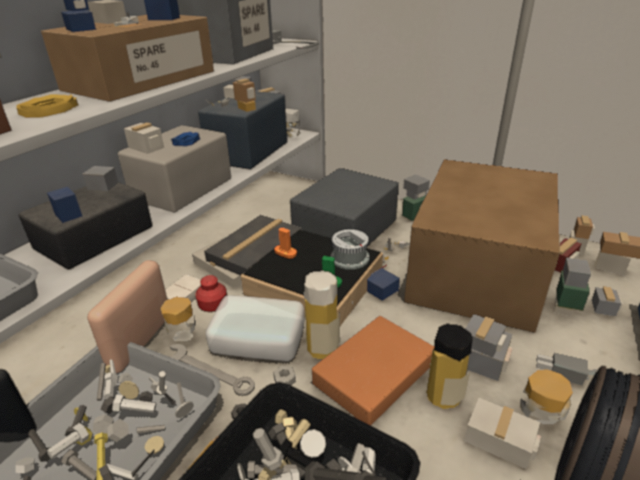

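View pics/wrist0.png

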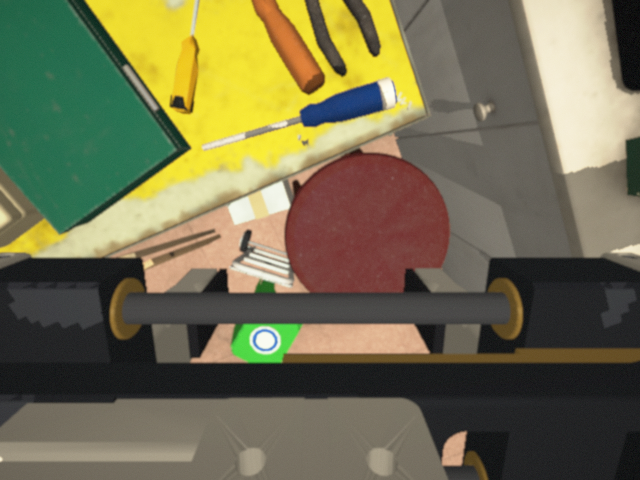

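Scene view: amber stem at about (277,240), lamp head with the ring at (357,245), green insert at (330,270), half hidden behind the white-topped bottle. Side view: the same things at (286,240), (350,245) and (328,270). Next I'll locate them with depth.

```bash
cat > h.py <<'E'
import cv2,numpy as np
def cloud(f):
    z=np.asarray(f["depth"],float);F=240/np.tan(np.radians(float(f["vfov"]))/2)
    v,u=np.mgrid[:480,:640]
    c=np.stack([(u-float(f["cx"]))/F*z,(v-float(f["cy"]))/F*z,z],-1)
    R=cv2.Rodrigues(np.array(f["rvec"],float))[0]
    w=(c-np.array(f["tvec"],float).ravel())@R
    w[z==0]=np.nan
    return w
def ray(f,u,v):
    F=240/np.tan(np.radians(float(f["vfov"]))/2)
    R=cv2.Rodrigues(np.array(f["rvec"],float))[0];t=np.array(f["tvec"],float).ravel()
    d=R.T@np.array([(u-f["cx"])/F,(v-f["cy"])/F,1]);return -R.T@t,d/np.linalg.norm(d)
def tri(rays):
    A=np.zeros((3,3));b=np.zeros(3)
    for o,d in rays:
        P=np.eye(3)-np.outer(d,d);A+=P;b+=P@o
    x=np.linalg.solve(A,b)
    return x,[np.linalg.norm((np.eye(3)-np.outer(d,d))@(x-o)) for o,d in rays]
def mask(f,c):
    hsv=cv2.cvtColor(np.asarray(f["image"]),cv2.COLOR_RGB2HSV);h,s,v=cv2.split(hsv)
    if c=='a': return (h>5)&(h<16)&(s>200)&(v>150)
    return (h>50)&(h<75)&(s>180)&(v>80)
E
python3 - <<'E'
from h import *
for n in ("scene","side"):
    f=dict(np.load(n+"0.npz"));w=cloud(f)
    for c in 'ag':
        m=mask(f,c)
        m[:,:230]=0;m[:,420:]=0;m[:215]=0;m[310:]=0
        p=w[m];p=p[~np.isnan(p[:,0])]
        v,u=np.nonzero(m)
        print(n,c,m.sum(),(u.min(),u.max(),v.min(),v.max()))
        if len(p):
            print(np.percentile(p,[2,50,98],axis=0).round(3).tolist())
            t=p[p[:,2]>p[:,2].max()-.01];print(' top',t.mean(0).round(4),p[:,2].max())
    # head
    y0,y1,x0,x1=(225,285,325,390) if n=="scene" else (222,275,325,380)
    p=w[y0:y1,x0:x1].reshape(-1,3);p=p[~np.isnan(p[:,0])]
    print('riser z',[np.percentile(p[:,2],q).round(3) for q in (5,25,50,75,95)])
    t=p[(p[:,2]>.085)&(p[:,2]<.12)];print(' ring pts',len(t),np.percentile(t,[1,50,99],axis=0).round(3).tolist())
    im=f["image"][190:330,220:420,::-1];cv2.imwrite(f"pics/{n}_crop.png",cv2.resize(im,(800,560),interpolation=cv2.INTER_CUBIC))
E
```

```text
scene a 469 (np.int64(264), np.int64(289), np.int64(226), np.int64(263))
[[0.572, -0.319, 0.055], [0.588, -0.306, 0.076], [0.612, -0.298, 0.104]]
 top [ 0.5901 -0.3073  0.1004] 0.10515722943942606
scene g 239 (np.int64(320), np.int64(343), np.int64(258), np.int64(298))
[[0.454, -0.279, 0.054], [0.469, -0.264, 0.096], [0.483, -0.259, 0.105]]
 top [ 0.474  -0.2637  0.1017] 0.10558943286718138
riser z [np.float64(0.035), np.float64(0.051), np.float64(0.068), np.float64(0.088), np.float64(0.097)]
 ring pts 1028 [[0.445, -0.417, 0.085], [0.473, -0.339, 0.093], [0.51, -0.261, 0.105]]Traceback (most recent call last):
  File "<stdin>", line 9, in <module>
    return umr_minimum(a, axis, None, out, keepdims, initial, where)
ValueError: zero-size array to reduction operation minimum which has no identity
```

View pics/scene_crop.png

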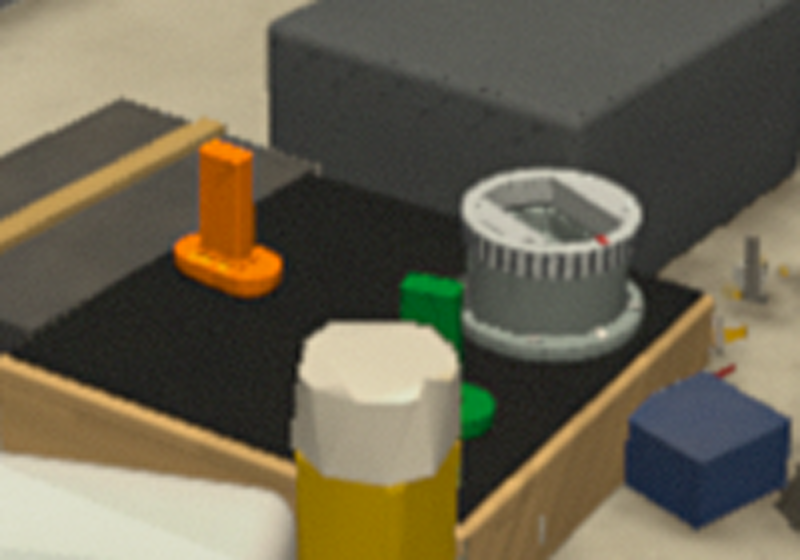

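```bash
sed -i 's/(s>200)&(v>150)/(s>170)\&(v>130)/; s/(s>180)&(v>80)/(s>120)\&(v>60)/; s/(h>50)&(h<75)/(h>45)\&(h<80)/' h.py
python3 - <<'E'
from h import *
W=[]
for n in ("scene","side","wrist"):
    f=dict(np.load(n+"0.npz"));w=cloud(f);W.append(w)
    if n=="wrist":
        z=w[:230,:,2]; print("wrist z pct",np.nanpercentile(z,[1,50,90,99,100]).round(3));
        for pt in [(100,80),(370,220),(560,80),(450,130)]: print(pt,w[pt[1],pt[0]].round(3))
        continue
    for c in 'ag':
        m=mask(f,c)
        m[:,:230]=0;m[:,420:]=0;m[:215]=0;m[305:]=0
        num,lab,st,ce=cv2.connectedComponentsWithStats(m.astype(np.uint8))
        m=lab==1+st[1:,4].argmax()
        p=w[m];p=p[~np.isnan(p[:,0])]
        v,u=np.nonzero(m)
        print(n,c,m.sum(),(u.min(),u.max(),v.min(),v.max()))
        print(np.percentile(p,[2,50,98],axis=0).round(3).tolist())
        t=p[p[:,2]>p[:,2].max()-.01];print(' top',t.mean(0).round(4),p[:,2].max())
    im=f["image"][190:330,220:420,::-1];cv2.imwrite(f"pics/{n}_crop2.png",cv2.resize(im,(800,560),interpolation=cv2.INTER_CUBIC))
# height map of scene in 0.1 m cells (max z)
P=np.concatenate([x.reshape(-1,3) for x in W[:2]]);P=P[~np.isnan(P[:,0])]
for x in np.arange(0.2,1.0,.1):
    print(round(x,1),[ (lambda q: round(float(np.percentile(q,99)),2) if len(q)>5 else None)(P[(abs(P[:,0]-x-.05)<.05)&(abs(P[:,1]-y-.05)<.05),2]) for y in np.arange(-.7,.3,.1)])
E
```

```text
scene a 502 (np.int64(263), np.int64(290), np.int64(225), np.int64(263))
[[0.572, -0.322, 0.052], [0.588, -0.306, 0.074], [0.613, -0.298, 0.104]]
 top [ 0.59   -0.3073  0.1003] 0.10515722943942606
scene g 209 (np.int64(320), np.int64(335), np.int64(258), np.int64(276))
[[0.465, -0.355, 0.05], [0.473, -0.263, 0.099], [0.532, -0.259, 0.105]]
 top [ 0.4736 -0.2639  0.1015] 0.10558943286718138
side a 335 (np.int64(275), np.int64(296), np.int64(228), np.int64(257))
[[0.572, -0.321, 0.053], [0.589, -0.307, 0.066], [0.611, -0.299, 0.103]]
 top [ 0.5907 -0.3085  0.1   ] 0.1040046504132223
side g 169 (np.int64(322), np.int64(333), np.int64(256), np.int64(273))
[[0.465, -0.334, 0.048], [0.473, -0.264, 0.094], [0.518, -0.26, 0.104]]
 top [ 0.4744 -0.2643  0.1009] 0.10484763852264682
wrist z pct [-0.929 -0.029  0.02   0.023  0.05 ]
(100, 80) [0.471 0.764 0.021]
(370, 220) [ 0.172  0.554 -0.216]
(560, 80) [ 0.289  0.331 -0.001]
(450, 130) [ 0.251  0.33  -0.334]
0.2 [0.42, 0.16, 0.16, 0.16, 0.07, 0.12, 0.05, 0.09, None, None]
0.3 [0.44, 0.16, 0.16, 0.16, 0.04, 0.04, 0.05, 0.09, None, None]
0.4 [0.1, 0.1, 0.1, 0.1, 0.1, 0.14, 0.05, 0.05, 0.05, None]
0.5 [0.1, 0.1, 0.1, 0.1, 0.06, 0.05, 0.05, 0.07, 0.04, None]
0.6 [0.1, 0.1, 0.1, 0.09, 0.06, 0.06, 0.12, 0.12, 0.11, 0.03]
0.7 [0.37, 0.45, 0.46, 0.46, 0.46, 0.45, 0.37, 0.37, 0.17, None]
0.8 [0.39, 0.29, 0.47, 0.45, 0.48, 0.49, 0.37, 0.18, 0.0, None]
0.9 [0.3, 0.3, 0.3, 0.47, 0.48, 0.49, 0.42, 0.18, None, None]
```

View pics/side_crop2.png

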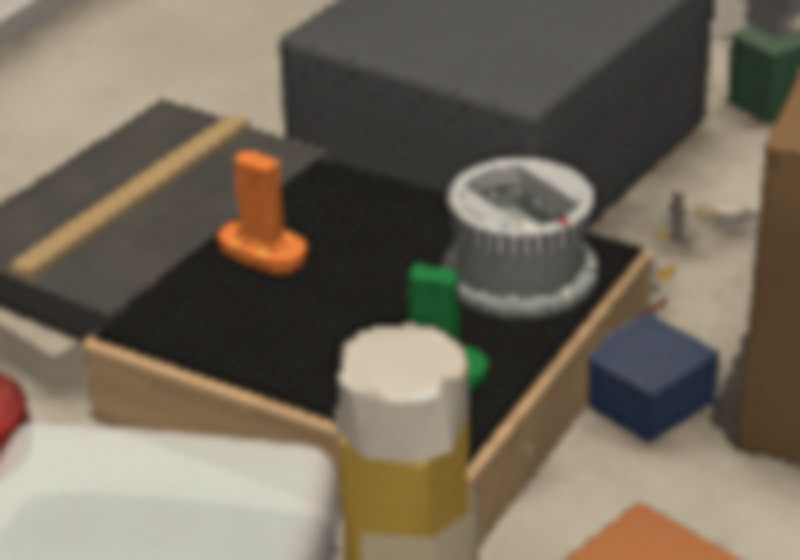

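```bash
python3 - <<'E'
from h import *
from scipy.optimize import least_squares
P=[]
for n in ("scene","side"):
    f=dict(np.load(n+"0.npz"));w=cloud(f)
    p=w.reshape(-1,3);p=p[~np.isnan(p[:,0])];P.append(p)
    # ring top
    t=p[(abs(p[:,2]-.094)<.004)&(abs(p[:,0]-.478)<.045)&(p[:,1]>-.40)&(p[:,1]<-.29)]
    print(n,'ring top pts',len(t),np.percentile(t,[1,50,99],axis=0).round(4).tolist())
    # outer side wall pts: barrel
    b=p[(p[:,2]>.06)&(p[:,2]<.078)&(abs(p[:,0]-.478)<.04)&(p[:,1]>-.36)&(p[:,1]<-.29)]
    r=least_squares(lambda c:np.hypot(b[:,0]-c[0],b[:,1]-c[1])-.029,[.48,-.335],loss='soft_l1',f_scale=.002);print('barrel c',r.x.round(4),len(b),np.abs(r.fun).mean())
    b=p[(p[:,2]>.083)&(p[:,2]<.091)&(abs(p[:,0]-.478)<.04)&(p[:,1]>-.36)&(p[:,1]<-.285)]
    r=least_squares(lambda c:np.hypot(b[:,0]-c[0],b[:,1]-c[1])-.033,[.48,-.335],loss='soft_l1',f_scale=.002);print('ring c',r.x.round(4),len(b),np.abs(r.fun).mean())
P=np.concatenate(P)
s=P[(P[:,2]>.15)&(P[:,1]<.1)&(P[:,0]>.55)];print('shelf min x',np.percentile(s[:,0],[.1,1,5]))
for lo,hi in((.15,.25),(.25,.35),(.35,.5)):
  q=s[(s[:,2]>lo)&(s[:,2]<hi)&(s[:,1]>-.5)];print(lo,np.percentile(q[:,0],[.2,1,5]).round(3))
s=P[(P[:,2]>.12)&(P[:,0]<.5)&(P[:,1]<-.25)&(P[:,2]<.18)];print('brown box x max,y range',np.percentile(s,[1,99],axis=0).round(3).tolist())
s=P[(P[:,2]>.08)&(P[:,2]<.108)&(P[:,1]<-.37)&(P[:,0]>.4)];print('grey box',np.percentile(s,[1,99],axis=0).round(3).tolist())
print('riser med',np.median(P[(abs(P[:,0]-.55)<.03)&(abs(P[:,1]+.26)<.02),2]))
E
```

```text
scene ring top pts 589 [[0.4449, -0.3834, 0.0902], [0.4748, -0.3453, 0.0942], [0.508, -0.3196, 0.0963]]
barrel c [ 0.4775 -0.3537] 415 0.0007804816157261754
ring c [ 0.4772 -0.3536] 201 0.0009185255277650203
side ring top pts 374 [[0.4445, -0.3842, 0.0901], [0.4755, -0.3502, 0.0931], [0.5082, -0.3206, 0.0952]]
barrel c [ 0.4772 -0.3545] 245 0.0008034611525475779
ring c [ 0.4771 -0.3545] 138 0.0010525114193532259
shelf min x [0.55117739 0.56218018 0.61297714]
0.15 [0.753 0.756 0.761]
0.25 [0.741 0.742 0.743]
0.35 [0.741 0.742 0.744]
brown box x max,y range [[0.063, -0.743, 0.121], [0.483, -0.339, 0.178]]
grey box [[0.437, -0.743, 0.081], [0.772, -0.374, 0.107]]
riser med 0.04986634798470606
```

```bash
python3 -m handwheel '[[2.6,-3.5,0.5,0.045],[2.6,-3.5,0.5,0.045],[2.6,-3.5,0.5,0.045],[2.6,-3.5,0.5,0.045],[2.6,-3.5,0.5,0.045],[2.6,-3.5,0.5,0.045],[2.6,-3.5,0.5,0.045],[2.6,-3.5,0.5,0.045],[2.6,-3.5,0.5,0.045],[-0.4,-4.1,0,0],[-0.4,-4.1,0,0],[-0.4,-4.1,0,0],[-0.4,-4.1,0,0],[-0.4,-4.1,0,0],[-0.4,-4.1,0,0],[-0.4,-4.1,0,0],[-0.4,-4.1,0,0]]' 0
```

```text
t: 1.85
eef_pos: [0.4671, -0.0242, 0.4497]
ee_rot: [-3.141, -0.0, 0.001]
force: [1.4, -0.8, 0.5]
width: 0.0877
```

```bash
python3 -m handwheel '[[-0.5,-4.1,0,0],[-0.5,-4.1,0,0],[-0.5,-4.1,-1,0],[-0.5,-4.1,-1,0],[-0.5,-4.1,-1,0],[-0.5,-4.1,-1,0],[0,-3.0,-1,0],[0,0,0,0],[0,0,0,0]]'
cat > look.py <<'E'
from station import arm
from h import *
import sys
k=sys.argv[1]
s=arm.get_state();print(s['t'],np.round(s['eef_pos'],4),np.round(s['ee_rot'],3),np.round(s['force'],1),s['width'])
for n in sys.argv[2:]:
    f=arm.grab_frame(n);np.savez(n+k+".npz",**f);cv2.imwrite(f"pics/{n}{k}.png",f["image"][:,:,::-1])
E
python3 look.py 1 wrist
```

```text
t: 2.75
eef_pos: [0.4375, -0.2991, 0.399]
ee_rot: [-3.141, 0.001, -0.002]
force: [-0.1, 0.9, -0.7]
width: 0.0876
2.75 [ 0.4375 -0.2991  0.399 ] [-3.141e+00  1.000e-03 -2.000e-03] [-0.1  0.9 -0.7] 0.0875902660336171
```

View pics/wrist1.png

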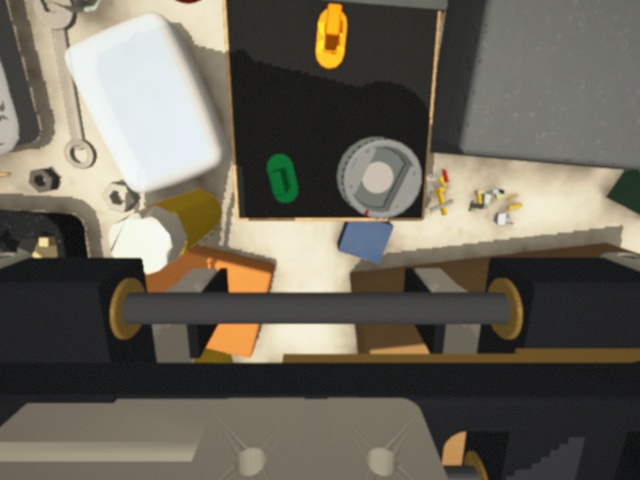

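```bash
python3 - <<'E'
from h import *
f=dict(np.load("wrist1.npz"));w=cloud(f)
im=f["image"][:,:,::-1]
cv2.imwrite("pics/w1a.png",cv2.resize(im[120:230,250:440],None,fx=4.2,fy=4.2,interpolation=cv2.INTER_CUBIC))
cv2.imwrite("pics/w1b.png",cv2.resize(im[0:80,290:380],None,fx=6,fy=6,interpolation=cv2.INTER_CUBIC))
hsv=cv2.cvtColor(f["image"],cv2.COLOR_RGB2HSV)
print(hsv[37,332],hsv[10,335],hsv[185,275])
def ax(p):
    c=p.mean(0);u,s,vt=np.linalg.svd(p-c,full_matrices=False);return c,vt[0],np.degrees(np.arctan2(vt[0][1],vt[0][0]))
m=(hsv[...,0]>5)&(hsv[...,0]<28)&(hsv[...,1]>180)&(hsv[...,2]>120);m[90:]=0;m[:,:300]=0;m[:,370:]=0
p=w[m];p=p[~np.isnan(p[:,0])]
print('amber',len(p),np.percentile(p,[1,50,99],axis=0).round(4).tolist())
foot=p[(p[:,2]>.05)&(p[:,2]<.064)][:,:2];print('foot',len(foot),ax(foot),cv2.minAreaRect(foot.astype(np.float32)))
st=p[p[:,2]>.095];print('stem',len(st),st.mean(0).round(4),cv2.minAreaRect(st[:,:2].astype(np.float32)))
m=(hsv[...,0]>45)&(hsv[...,0]<80)&(hsv[...,1]>100);m[:140]=0;m[210:]=0;m[:,:260]=0;m[:,305:]=0
p=w[m];p=p[~np.isnan(p[:,0])];print('green',np.percentile(p,[1,50,99],axis=0).round(4).tolist())
# ring top points
q=w[125:230,320:440].reshape(-1,3);q=q[~np.isnan(q[:,0])]
t=q[(q[:,2]>.086)&(q[:,2]<.104)];print('ringtop',len(t),np.percentile(t,[.5,50,99.5],axis=0).round(4).tolist(),cv2.minEnclosingCircle(t[:,:2].astype(np.float32)))
fl=q[(abs(q[:,0]-.477)<.024)&(abs(q[:,1]+.354)<.024)&(q[:,2]<.082)&(q[:,2]>.06)];print('floor',len(fl),fl.mean(0).round(4),np.percentile(fl[:,2],[5,50,95]))
print(cv2.minAreaRect(fl[:,:2].astype(np.float32)),ax(fl[:,:2]))
E
```

```text
[ 14 233 136] [ 21 229 252] [ 69 212 106]
amber 1680 [[0.5722, -0.3252, 0.0492], [0.5889, -0.3109, 0.0598], [0.618, -0.2993, 0.1055]]
foot 1017 (array([ 0.5903001 , -0.31146871]), array([-0.99572035,  0.09241739]), np.float64(174.69730667440203)) ((0.5974581241607666, -0.3122500777244568), (0.026099400594830513, 0.052002884447574615), 84.10459899902344)
stem 469 [ 0.5931 -0.3115  0.1035] ((0.59404057264328, -0.3117002248764038), (0.009993178769946098, 0.020404068753123283), 84.40000915527344)
green [[0.4527, -0.2811, 0.049], [0.4792, -0.2699, 0.0595], [0.4986, -0.2526, 0.1051]]
ringtop 2861 [[0.4465, -0.3858, 0.0864], [0.4798, -0.3548, 0.0942], [0.5109, -0.3215, 0.0961]] ((0.47862422466278076, -0.35396164655685425), 0.03367966413497925)
floor 1907 [ 0.4772 -0.357   0.0711] [0.06898063 0.07032642 0.07914733]
((0.47729775309562683, -0.3559163212776184), (0.030464917421340942, 0.05358193814754486), 61.89327621459961) (array([ 0.47716709, -0.35695991]), array([-0.86052752,  0.50940395]), np.float64(149.3758649764806))
```

View pics/w1a.png

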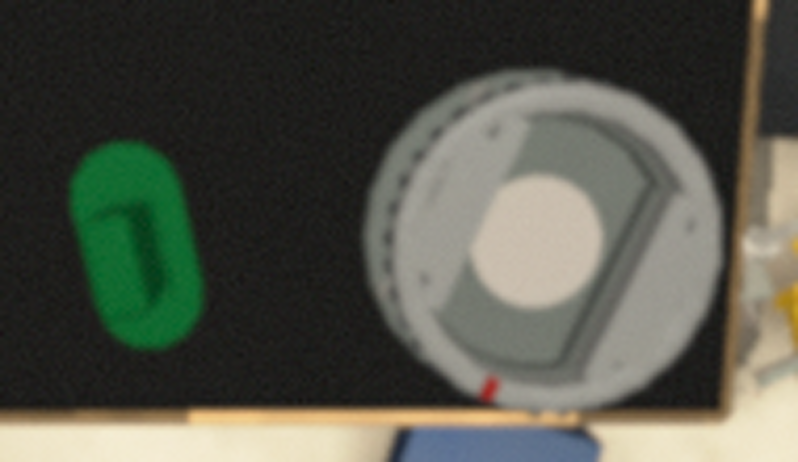

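View pics/w1b.png

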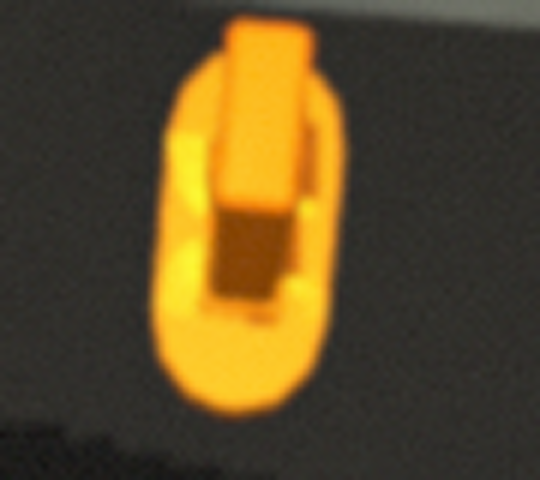

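```bash
python3 - <<'E'
from h import *
f=dict(np.load("wrist1.npz"));w=cloud(f)
# ring-top hole: project pixels in bbox onto z=.0945
o,_=ray(f,0,0)
pts=[];tops=[]
for v in range(125,225):
  for u in range(330,435):
    d=ray(f,u,v)[1];s=(.0945-o[2])/d[2];x=o+s*d
    z=w[v,u,2]
    if np.isnan(z):continue
    r=np.hypot(x[0]-.4786,x[1]+.354)
    if z<.0895 and r<.0275: pts.append(x[:2])
    if z>.0925 and z<.1: tops.append(x[:2])
pts=np.array(pts,np.float32);print(cv2.minAreaRect(pts),pts.mean(0));u,s,vt=np.linalg.svd(pts-pts.mean(0),full_matrices=False);print(np.degrees(np.arctan2(vt[0][1],vt[0][0])))
print('circ',cv2.minEnclosingCircle(np.array(tops,np.float32)))
W=[w[:230].reshape(-1,3)]+[cloud(dict(np.load(n+"0.npz"))).reshape(-1,3) for n in("scene","side")]
P=np.concatenate(W);P=P[~np.isnan(P[:,0])]
# height map 2cm cells around ring
xs=np.arange(.36,.66,.02);ys=np.arange(-.50,-.2,.02)
print('y:',[round(float(y)+.01,2) for y in ys])
for x in xs[::-1]:
    print(round(float(x)+.01,2),*['%4d'%(1000*np.percentile(q,97)) if len(q:=P[(abs(P[:,0]-x-.01)<.01)&(abs(P[:,1]-y-.01)<.01),2])>2 else '  . ' for y in ys])
E
```

```text
((0.4800221920013428, -0.3510245680809021), (0.03823601081967354, 0.052657291293144226), 66.10330963134766) [ 0.47920504 -0.3534592 ]
155.70538
circ ((0.47869327664375305, -0.3535920977592468), 0.033428631722927094)
y: [-0.49, -0.47, -0.45, -0.43, -0.41, -0.39, -0.37, -0.35, -0.33, -0.31, -0.29, -0.27, -0.25, -0.23, -0.21]
0.67   .    .    .    .    57   56   56   57   57   56   56   56   55   48    2
0.65  101  101  102  100   52   51   52   52   52   52   52   52   52   51    1
0.63  102  102  102  100   52   52   52   52   52   52   52   52   52   51   46
0.61  102  102  102  101   70   51   51   51   59  104   51   51   51   51   47
0.59  102  102  102  101   94   51   51   51   59  104   58   51   51   51   46
0.57  102  102  102  102   97   51   51   51   51   60   52   51   51   51   47
0.55  102  102  102  102   99   51   51   51   51   51   51   51   51   51   47
0.53  102  102  102  102  100   51   51   51   51   51   51   51   51   51   47
0.51  102  102  102  102  100   51   95   95   94   51   51   51   51   51   48
0.49  101  100  100   99   97   95   95   95   95   56   51  104   91   51   48
0.47    6    1    1   29   50   95   95   71   95   76   58  104   58   51   47
0.45   20   40   15   15   51   51   95   95   94   51   51   59   51   51   47
0.43   20   16    1   16   50   50   50   50   50   50   50   50   50   50   45
0.41    1    1    1    1    1    1   32   31   31    1    1    1    1    1    1
0.39   .    .     1    1    1    1   31   31   31    1    1    1    1   .    35
0.37  161  161  161  161  161  161  161  160  135    1    1   .    37   37   37
```

```bash
cat >> h.py <<'E'
def rect(f,c,half,z,n=600):
    g=np.linspace(-half,half,n)
    # image up=+x, left=+y
    X=c[0]-g[:,None]+0*g[None];Y=c[1]-g[None]+0*g[:,None]
    P=np.stack([X,Y,0*X+z],-1).reshape(-1,3)
    F=240/np.tan(np.radians(float(f["vfov"]))/2)
    K=np.array([[F,0,float(f["cx"])],[0,F,float(f["cy"])],[0,0,1]])
    uv=cv2.projectPoints(P,np.array(f["rvec"],float),np.array(f["tvec"],float),K,None)[0].reshape(n,n,2).astype(np.float32)
    return cv2.remap(np.ascontiguousarray(f["image"][:,:,::-1]),uv[...,0],uv[...,1],cv2.INTER_CUBIC)
E
python3 - <<'E'
from h import *
f=dict(np.load("wrist1.npz"));w=cloud(f)
im=rect(f,(.4785,-.354),.045,.0945)
for r in (.033,): cv2.circle(im,(300,300),int(r/.045*300),(0,0,255),1)
cv2.imwrite("pics/rect1.png",im)
W=[w[:230].reshape(-1,3)]+[cloud(dict(np.load(n+"0.npz"))).reshape(-1,3) for n in("scene","side")]
P=np.concatenate(W);P=P[~np.isnan(P[:,0])]
b=P[(P[:,2]>.15)&(P[:,2]<.17)&(P[:,0]<.45)&(P[:,0]>.2)&(P[:,1]<-.25)]
for y in np.arange(-.5,-.3,.03):
  q=b[abs(b[:,1]-y)<.015];print('brown edge',round(y,2),len(q),np.percentile(q[:,0],[98,99.5]).round(3) if len(q) else '')
print('brown y max',np.percentile(b[:,1],[98,99.5]).round(3))
g=P[(P[:,2]>.096)&(P[:,2]<.108)&(P[:,1]<-.392)&(P[:,0]>.4)&(P[:,0]<.7)]
for x in np.arange(.48,.6,.02):
  q=g[abs(g[:,0]-x)<.01];print('grey edge',round(x,2),len(q),np.percentile(q[:,1],[97,99]).round(3) if len(q) else '')
print('grey xmin',np.percentile(g[:,0],[.5,2]).round(3))
E
```

```text
brown edge -0.5 1780 [0.376 0.379]
brown edge -0.47 1864 [0.372 0.375]
brown edge -0.44 1992 [0.368 0.372]
brown edge -0.41 2124 [0.365 0.368]
brown edge -0.38 2283 [0.361 0.364]
brown edge -0.35 3070 [0.358 0.36 ]
brown edge -0.32 0 
brown y max [-0.342 -0.339]
grey edge 0.48 383 [-0.522 -0.514]
grey edge 0.5 4871 [-0.419 -0.415]
grey edge 0.52 5857 [-0.417 -0.416]
grey edge 0.54 5850 [-0.419 -0.417]
grey edge 0.56 5846 [-0.421 -0.419]
grey edge 0.58 5834 [-0.422 -0.421]
grey xmin [0.459 0.491]
```

View pics/rect1.png

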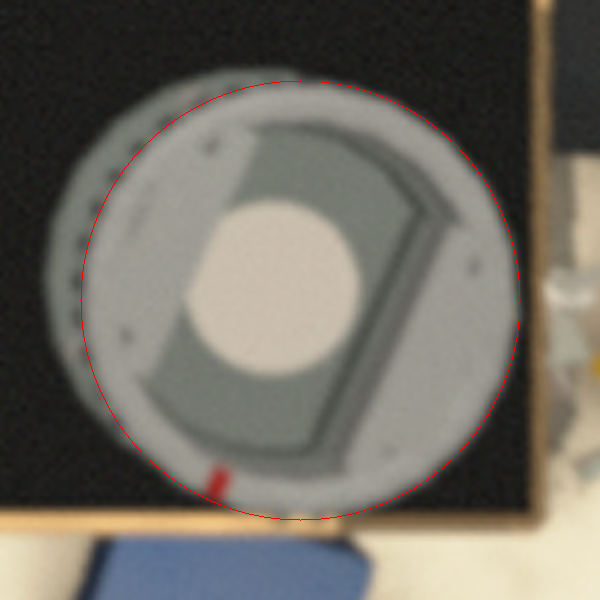

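```bash
python3 -m handwheel '[[3.9,-0.32,-2.2,-0.0235],[3.9,-0.32,-2.2,-0.0235],[3.9,-0.32,-2.2,-0.0235],[3.95,-0.32,-2.2,-0.0235],[0,0,0,0],[0,0,0,0]]' 0.55; python3 look.py 2 scene side; python3 - <<'E'
from h import *
f=[dict(np.load(n+"2.npz"))["image"][180:330,200:420,::-1] for n in("scene","side")]
cv2.imwrite("pics/p2.png",cv2.resize(np.hstack(f),(800,273),interpolation=cv2.INTER_CUBIC))
E
```

```text
t: 3.4
eef_pos: [0.5953, -0.3099, 0.3104]
ee_rot: [-3.141, 0.002, -0.092]
force: [-0.6, 0.1, 1.3]
width: 0.0451
3.4 [ 0.5953 -0.3099  0.3104] [-3.141e+00  2.000e-03 -9.200e-02] [-0.6  0.1  1.3] 0.04511536574209165
```

View pics/p2.png

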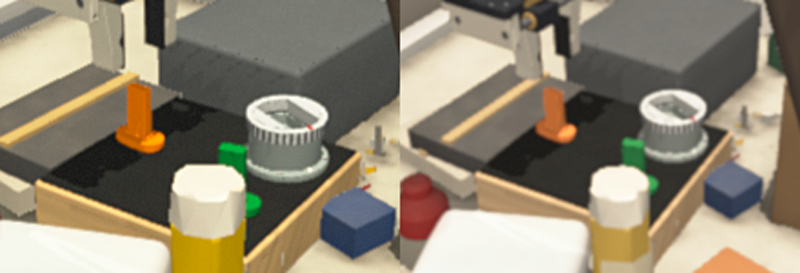

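Gripper now over the amber stem: jaws in the crop at about (125,50) in the scene view and (535,60) in the side view, straddling the stem. I'll descend and pinch.

```bash
python3 -m handwheel '[[-0.1,-0.16,-1.4,0],[0,0,-1.4,0],[0,0,-1.4,0],[0,0,-1.05,0],[0,0,0,0],[0,0,0,0]]' 0.55; python3 -m handwheel '[[0,0,0,0],[0,0,0,0],[0,0,0,0],[0,0,0,0],[0,0,0,0]]' 1 25
```

```text
t: 4.1
eef_pos: [0.5934, -0.3131, 0.2588]
ee_rot: [3.141, 0.001, -0.094]
force: [0.5, -0.2, 0.7]
width: 0.0391
t: 4.6
eef_pos: [0.5933, -0.313, 0.2593]
ee_rot: [-3.142, -0.0, -0.094]
force: [-0.7, -0.1, -0.8]
width: 0.0097
```

```bash
python3 look.py 3 scene side wrist; python3 - <<'E'
from h import *
f=[dict(np.load(n+"3.npz"))["image"][180:330,200:420,::-1] for n in("scene","side")]
a=cv2.resize(np.hstack(f),(800,273),interpolation=cv2.INTER_CUBIC)
b=cv2.resize(dict(np.load("wrist3.npz"))["image"][:,:,::-1],(427,320))
b=cv2.copyMakeBorder(b,0,0,0,373,0);cv2.imwrite("pics/p3.png",np.vstack([a,b]))
E
```

```text
4.6 [ 0.5933 -0.313   0.2593] [-3.142 -0.    -0.094] [-0.7 -0.1 -0.8] 0.009651770172495883
```

View pics/p3.png

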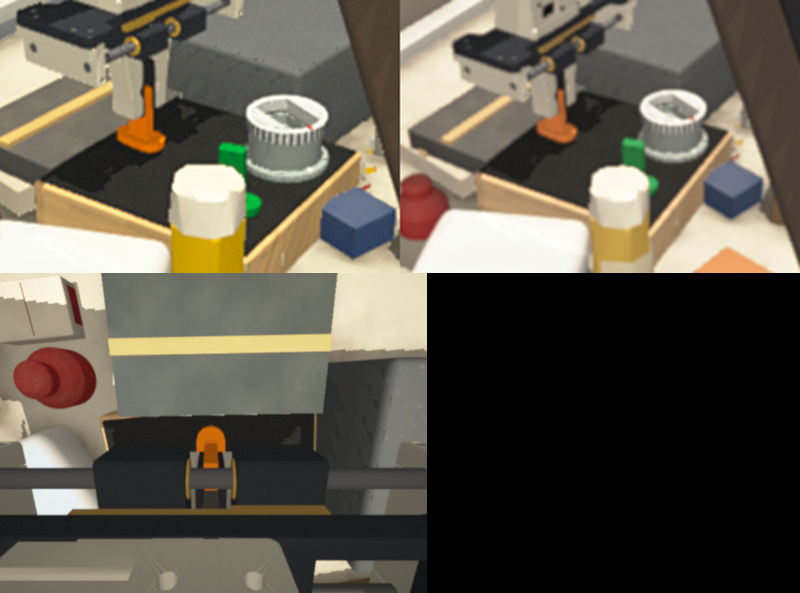

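The wrist view shows the amber stem between the pads, about (210,450) in the composite. Width reads 9.7 mm, as expected for a 10 mm stem. Next: lift and carry it over the pocket.

```bash
python3 -m handwheel '[[0,0,2,0],[0,0,3,0],[0,0,2,0],[-2.3,-0.81,0,-0.066],[-2.3,-0.81,0,-0.066],[-2.3,-0.82,0,-0.066],[-2.3,-0.82,0,-0.065],[-2.35,-0.81,0,-0.065],[0,0,0,0],[0,0,0,0],[0,0,0,0]]'; python3 look.py 4 scene side wrist; python3 - <<'E'
from h import *
f=[dict(np.load(n+"4.npz"))["image"][150:300,240:460,::-1] for n in("scene","side")]
a=cv2.resize(np.hstack(f),(800,273),interpolation=cv2.INTER_CUBIC)
b=cv2.resize(dict(np.load("wrist4.npz"))["image"][:,:,::-1],(427,320))
b=cv2.copyMakeBorder(b,0,0,0,373,0);cv2.imwrite("pics/p4.png",np.vstack([a,b]))
for n in("scene","side"):
    f=dict(np.load(n+"4.npz"));w=cloud(f);m=mask(f,'a');m[:200 if n=="x" else 150]=0;m[300:]=0;m[:,:300]=0;m[:,420:]=0
    p=w[m];p=p[~np.isnan(p[:,0])];p=p[(abs(p[:,0]-.478)<.05)&(abs(p[:,1]+.354)<.05)&(p[:,2]>.09)]
    print(n,len(p),np.percentile(p,[1,50,99],axis=0).round(4).tolist())
    q=p[p[:,2]<p[:,2].min()+.01][:,:2];print(cv2.minAreaRect(q.astype(np.float32)))
E
```

```text
t: 5.85
eef_pos: [0.4784, -0.3536, 0.3292]
ee_rot: [3.142, -0.0, -0.421]
force: [0.9, -1.1, 0.3]
width: 0.0102
5.85 [ 0.4784 -0.3536  0.3292] [ 3.142 -0.    -0.421] [ 0.9 -1.1  0.3] 0.010163987602881182
scene 451 [[0.4565, -0.3602, 0.1215], [0.4705, -0.3469, 0.132], [0.4964, -0.3358, 0.1741]]
((0.4765760600566864, -0.3517041504383087), (0.025287780910730362, 0.044503726065158844), 66.23551177978516)
side 260 [[0.457, -0.3619, 0.1224], [0.4705, -0.3471, 0.1292], [0.4958, -0.3366, 0.1733]]
((0.4771919250488281, -0.35118064284324646), (0.024577317759394646, 0.042968809604644775), 73.9120101928711)
```

View pics/p4.png

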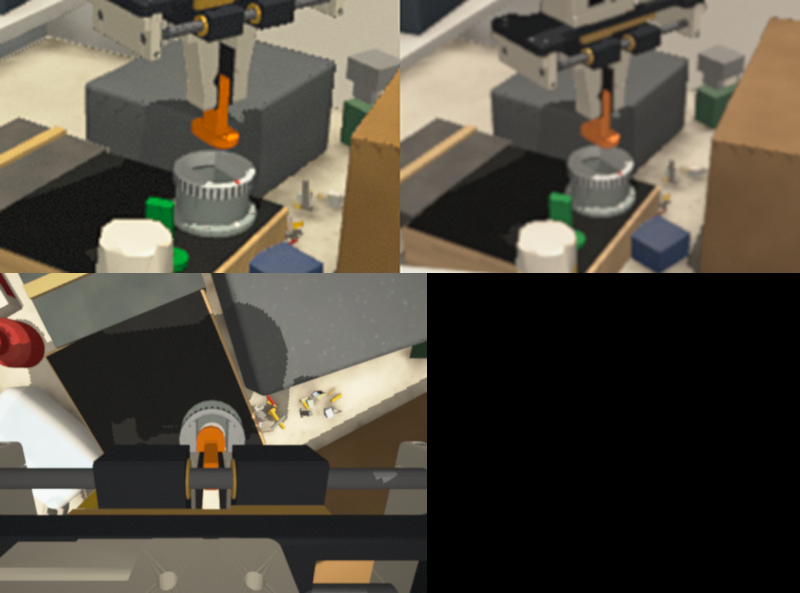

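The views show the insert upright over the ring's opening, foot at about (215,135) and ring at (213,190) in the scene crop. The foot's measured yaw is about -24°, matching the slot. I'll lower it and watch the force.

```bash
python3 -m handwheel '[[0,0,-1.2,0],[0,0,-1.2,0],[0,0,-1.2,0],[0,0,-0.7,0],[0,0,-0.3,0],[0,0,0,0],[0,0,0,0]]'
```

```text
t: 6.7
eef_pos: [0.478, -0.3538, 0.2834]
ee_rot: [3.141, -0.0, -0.422]
force: [0.3, 0.3, -0.1]
width: 0.0098
```

```bash
python3 -m handwheel '[[0,0,-0.2,0],[0,0,-0.2,0],[0,0,-0.1,0],[0,0,0,0],[0,0,0,0]]'
```

```text
t: 7.2
eef_pos: [0.478, -0.3537, 0.2792]
ee_rot: [3.141, -0.001, -0.421]
force: [-2.5, 2.2, 5.4]
width: 0.01
```

```bash
python3 -m handwheel '[[0,0,0,0],[0,0,0,0],[0,0,0,0],[0,0,0,0],[0,0,0,0]]' 0.5; python3 -m handwheel '[[0,0,1,0],[0,0,2,0],[0,0,3,0],[0,0,3,0],[0,0,0,0]]';  python3 look.py 5 scene side wrist; python3 - <<'E'
from h import *
f=[dict(np.load(n+"5.npz"))["image"][190:300,280:420,::-1] for n in("scene","side")]
a=cv2.resize(np.hstack(f),(800,314),interpolation=cv2.INTER_CUBIC)
b=cv2.resize(dict(np.load("wrist5.npz"))["image"][0:270,180:460,::-1],(280,270))
b=cv2.copyMakeBorder(b,0,0,0,520,0);cv2.imwrite("pics/p5.png",np.vstack([a,b]))
for n in("scene","side"):
    f=dict(np.load(n+"5.npz"));w=cloud(f);m=mask(f,'a');m[:150]=0;m[300:]=0;m[:,:300]=0;m[:,420:]=0
    p=w[m];p=p[~np.isnan(p[:,0])];p=p[(abs(p[:,0]-.478)<.05)&(abs(p[:,1]+.354)<.05)&(p[:,2]>.07)]
    print(n,len(p),np.percentile(p,[1,50,99],axis=0).round(4).tolist())
E
```

```text
t: 7.7
eef_pos: [0.4778, -0.3537, 0.278]
ee_rot: [3.142, 0.0, -0.422]
force: [0.5, -0.2, -0.2]
width: 0.0421
t: 8.2
eef_pos: [0.4789, -0.3544, 0.3737]
ee_rot: [3.141, -0.008, -0.421]
force: [-0.1, -0.1, 0.0]
width: 0.0437
8.2 [ 0.4789 -0.3544  0.3737] [ 3.141 -0.008 -0.421] [-0.1 -0.1  0. ] 0.04374964373671237
scene 315 [[0.4664, -0.3557, 0.0876], [0.474, -0.3483, 0.1078], [0.4867, -0.3425, 0.1251]]
side 173 [[0.467, -0.3557, 0.0855], [0.4735, -0.3487, 0.1076], [0.4852, -0.3437, 0.1236]]
```

View pics/p5.png

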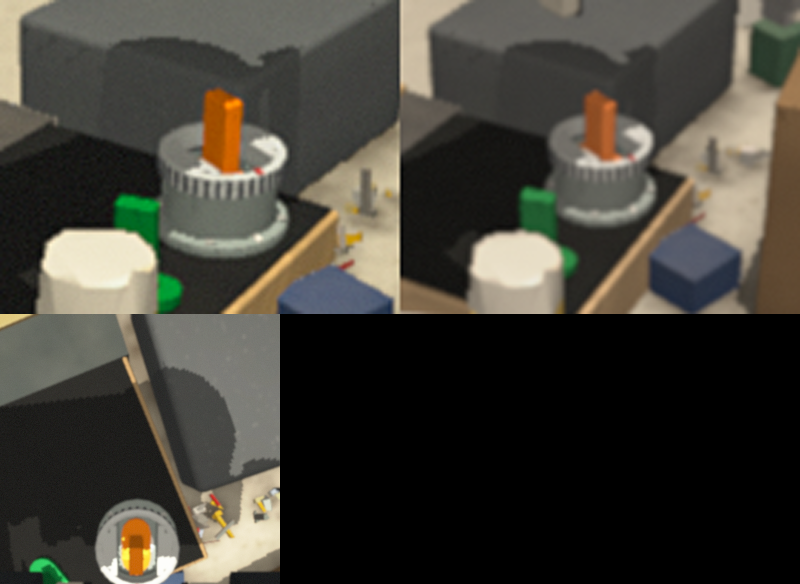

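The insert stands upright in the pocket: in the scene crop the stem base is inside the ring at (222,160), and its top measures 0.124–0.125 m (expected 0.124). Green is untouched. Next: turn back to yaw 0 and set the opening for the ring.

```bash
python3 -m handwheel '[[0,0,-1,0.105],[0,0,-1,0.105],[0,0,-1,0.105],[0,0,-1,0.105],[0,0,0,0],[0,0,0,0],[0,0,0,0]]' 0.12 50
```

```text
t: 9.05
eef_pos: [0.478, -0.3538, 0.3284]
ee_rot: [3.141, -0.0, -0.004]
force: [-0.3, 0.2, -0.2]
width: 0.0772
```

```bash
python3 -m handwheel '[[0.05,0,-1.5,0],[0,0,-1.5,0],[0,0,-1.5,0],[0,0,-1.5,0],[0,0,-1.2,0],[0,0,-0.8,0],[0,0,0,0],[0,0,0,0]]'; python3 look.py 6 scene side; python3 - <<'E'
from h import *
f=[dict(np.load(n+"6.npz"))["image"][160:300,280:440,::-1] for n in("scene","side")]
cv2.imwrite("pics/p6.png",cv2.resize(np.hstack(f),(800,350),interpolation=cv2.INTER_CUBIC))
E
```

```text
t: 9.85
eef_pos: [0.4786, -0.3538, 0.2485]
ee_rot: [3.141, -0.0, -0.002]
force: [0.1, -1.0, -0.0]
width: 0.077
9.85 [ 0.4786 -0.3538  0.2485] [ 3.141e+00 -0.000e+00 -2.000e-03] [ 0.1 -1.  -0. ] 0.07695423576578524
```

View pics/p6.png

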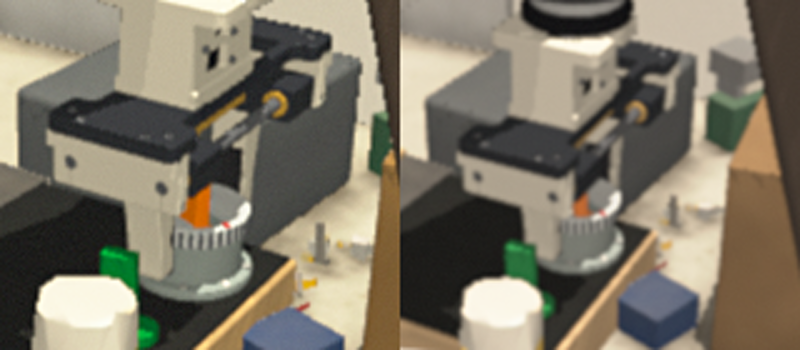

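The fingers straddle the ring, near finger at (150,230) in the scene crop. They clear the green insert, and the body clears the stem. I'll close on the ring and start turning.

```bash
python3 -m handwheel '[[0,0,0,0],[0,0,0,0],[0,0,0,0],[0,0,0,0]]' 1 50; python3 -m handwheel '[[0,0,0,-0.06],[0,0,0,-0.08],[0,0,0,-0.08],[0,0,0,-0.08],[0,0,0,0]]'; python3 -c "
from station import arm;s=arm.get_state();print(s['moment'],s['force'])"
```

```text
t: 10.35
eef_pos: [0.4785, -0.3542, 0.2487]
ee_rot: [3.141, -0.001, -0.002]
force: [-0.6, -4.2, 0.5]
width: 0.0646
t: 10.85
eef_pos: [0.4785, -0.3544, 0.2483]
ee_rot: [3.141, -0.001, -0.304]
force: [0.0, -6.9, -1.8]
width: 0.0644
[-2.57167316 -0.03670375 -0.08985186] [ 0.04221532 -6.92899239 -1.78768617]
```

```bash
python3 -m handwheel '[[0,0,0,-0.08],[0,0,0,-0.08],[0,0,-0.05,-0.08],[0,0,0,-0.08],[0,0,-0.05,-0.08],[0,0,0,-0.08],[0,0,-0.05,-0.08],[0,0,0,-0.08],[0,0,0,-0.08],[0,0,0,-0.08],[0,0,0,0]]'; python3 -c "
from station import arm;s=arm.get_state();print(s['moment'],s['force'])"
```

```text
t: 11.95
eef_pos: [0.4782, -0.3548, 0.247]
ee_rot: [3.141, -0.001, -1.104]
force: [-1.5, -9.5, -0.3]
width: 0.0645
[-3.39945787  0.54785087 -0.02540701] [-1.45051095 -9.51997978 -0.28939532]
```

```bash
python3 -m handwheel '[[0,-0.05,0,-0.04],[0,0,0,-0.04],[0,0,0,0]]'; python3 -c "
from station import arm;s=arm.get_state();print(s['moment'],s['force'])"; python3 -m handwheel '[[0,0,0,-0.03],[0,0,0,-0.03],[0,0,0,0]]'; python3 -c "
from station import arm;s=arm.get_state();print(s['moment'],s['force'])"
```

```text
t: 12.25
eef_pos: [0.4782, -0.3549, 0.2468]
ee_rot: [3.141, -0.001, -1.183]
force: [-1.1, -7.0, -1.5]
width: 0.0647
[-2.56398644  0.42640453 -0.04261874] [-1.08630025 -7.00110132 -1.46041507]
t: 12.55
eef_pos: [0.4782, -0.3549, 0.2468]
ee_rot: [3.141, -0.001, -1.241]
force: [-1.3, -7.5, -1.5]
width: 0.0645
[-2.65185662  0.45252088  0.74503844] [-1.25202438 -7.54036202 -1.45013264]
```

Wrist moment about z jumped to 0.75 N m at yaw -1.24, so the stop is reached. I'll release, lift straight up and check.

```bash
python3 -m handwheel '[[0,0,0,0],[0,0,0,0],[0,0,0,0],[0,0,0,0],[0,0,0,0]]' 0.12; python3 -m handwheel '[[0,0,1,0],[0,0,2,0],[0,0,3,0],[0,0,3,0],[0,0,3,0],[-2,1,2,0.1],[-2,1,0,0.1],[-2,1,0,0.1],[-1,1,0,0.1],[0,0,0,0.1],[0,0,0,0.1],[0,0,0,0.1],[0,0,0,0]]';  python3 look.py 7 scene side wrist; python3 - <<'E'
from h import *
F={n:dict(np.load(n+"7.npz")) for n in("scene","side","wrist")}
a=cv2.resize(np.hstack([F[n]["image"][190:300,280:420,::-1] for n in("scene","side")]),(800,314),interpolation=cv2.INTER_CUBIC)
b=np.hstack([rect(F["wrist"],(.4785,-.354),.06,.0925,270),cv2.resize(F["wrist"]["image"][:,:,::-1],(360,270))])
b=cv2.copyMakeBorder(b,0,0,0,170,0);cv2.imwrite("pics/p7.png",np.vstack([a,b]))
for n in F:
    f=F[n];w=cloud(f);m=mask(f,'a') if n!="wrist" else np.ones((480,640),bool)
    p=w[m];p=p[~np.isnan(p[:,0])];p=p[(abs(p[:,0]-.478)<.03)&(abs(p[:,1]+.354)<.03)&(p[:,2]>.1)&(p[:,2]<.14)]
    print(n,len(p),np.percentile(p,[1,50,99],axis=0).round(4).tolist() if len(p) else '')
    t=p[p[:,2]>.117];print(' top',t.mean(0).round(4) if len(t) else '')
    m=mask(f,'g');p=w[m];p=p[~np.isnan(p[:,0])];p=p[(abs(p[:,0]-.475)<.05)&(abs(p[:,1]+.265)<.04)&(p[:,2]>.09)];print(' green',len(p),p.mean(0).round(4) if len(p) else '')
E
```

```text
t: 13.05
eef_pos: [0.4784, -0.354, 0.2467]
ee_rot: [-3.142, 0.0, -1.242]
force: [0.9, -0.2, 0.9]
width: 0.0772
t: 14.35
eef_pos: [0.4082, -0.3141, 0.3875]
ee_rot: [-3.141, -0.001, -0.54]
force: [-0.1, -0.2, 1.2]
width: 0.0773
14.35 [ 0.4082 -0.3141  0.3875] [-3.141e+00 -1.000e-03 -5.400e-01] [-0.1 -0.2  1.2] 0.07731993963167484
scene 218 [[0.4665, -0.3558, 0.1006], [0.4744, -0.3481, 0.1149], [0.4868, -0.3428, 0.1253]]
 top [ 0.475  -0.3489  0.1219]
 green 176 [ 0.4735 -0.2634  0.0993]
side 108 [[0.4679, -0.3561, 0.1003], [0.475, -0.3487, 0.1144], [0.4838, -0.3446, 0.1238]]
 top [ 0.4756 -0.3494  0.1212]
 green 99 [ 0.4736 -0.2639  0.0981]
wrist 436 [[0.4689, -0.3607, 0.1215], [0.4788, -0.3534, 0.1239], [0.4884, -0.3464, 0.1258]]
 top [ 0.4789 -0.3535  0.1239]
 green 441 [ 0.4766 -0.269   0.1019]
```

View pics/p7.png

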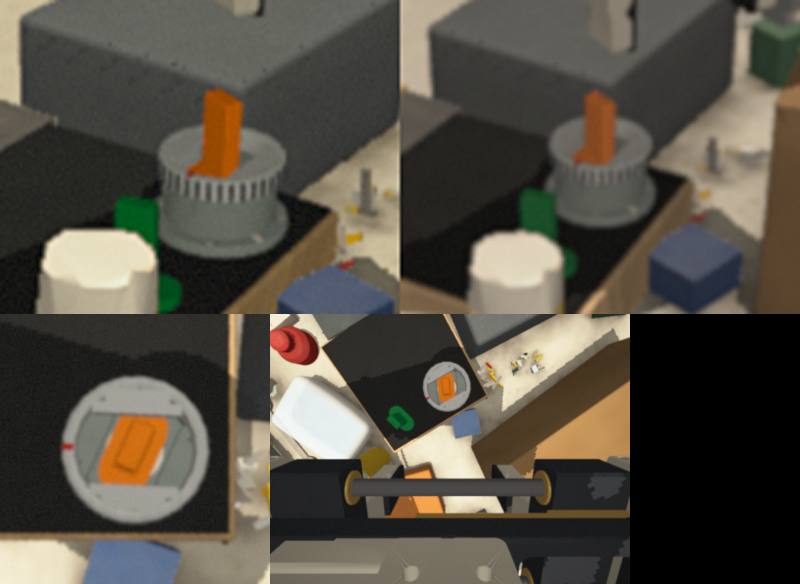

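The red mark on the ring has gone from about 156° to about 88°, roughly 68° or 1.19 rad clockwise, so it is at the stop. The stem top is at (0.479, -0.3535, 0.124), centred and at home height. Green is unmoved and the gripper is clear, so I'm handing in.

```bash
python3 -c "
from station import arm;arm.job_done();s=arm.get_state();print(s['t'],s['force'])"
```

```text
the job is handed in; nothing more can be done
the job is handed in; nothing more can be done
```

I put the amber insert home in the lamp head's pocket, turned the retaining ring clockwise to its stop, and handed the job in at about 14 s of the 48 s allowed.

Last checks, taken with the gripper clear of everything:
- **Insert:** the stem top is at (0.479, -0.3535, 0.124) m, less than 1 mm from the measured ring centre. 0.124 m is the height expected with the foot on the floor. It looks upright in the pictures; I did not measure its tilt.
- **Ring:** the red mark moved about 68° (1.19 rad) clockwise. The wrist moment jumped to 0.75 N m at the end, which shows the stop was reached.
- **Green insert:** the two fixed cameras place it within about 1–3 mm of where it started, which is within measuring noise.

- **Small disagreements:** the wrist and fixed cameras differ by 1–2 mm on the ring centre. The first depth-based estimates of the pocket's direction spread from -24° to -31°. I used -24°, measured on the straightened view of the ring's top, and the insert went in without resistance. A sideways force of up to about 10 N showed while the ring was gripped, which I put down to a small centring offset.
- **Not checked:** no check failed. I have no reading from after hand-in, because the station gives none.

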